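# Pack swabs into tubes and sleeve them

### The job

Put every swab from the white stand into a tube of its own in the blue rack, pushed fully down until the stopper sits on the rim. Then slide one of the black protective sleeves over each stoppered tube, foot flange down, until it rests on the rack. Leave the bottle, the glove box and the scanner where they are.

Things in the scene. Friction and masses are not known exactly. Their poses are not given: they have to be found in the camera images.
- rack: Transport rack, fixed: a blue block 70 mm (x) by 288 mm (y) by 40 mm high, origin at the centre of its underside on the table. Four upright white tubes stand in a row along its y axis, 72 mm apart, their mouths 90 mm above the table (50 mm above the block). It stands left or right of the middle.
- stand: Intake stand, fixed: a white block 56 mm (x) by 220 mm (y) by 85 mm high, origin at the centre of its underside. Four 14 mm square slots go right through it in a row along its y axis, at y = -82.5, -27.5, 27.5 and 82.5 mm; the swabs hang in them by their stoppers. It stands on the other side from the rack.
- tube0 (a point): Centre of the mouth of tube 0 of the rack, at rim height (tube at y = -108 mm of the rack). Tube: outer diameter 20 mm, bore 14 mm, 80 mm deep. All four are empty at the start.
- tube1 (a point): Centre of the mouth of tube 1 of the rack, at rim height (tube at y = -36 mm of the rack). Tube: outer diameter 20 mm, bore 14 mm, 80 mm deep. All four are empty at the start.
- tube2 (a point): Centre of the mouth of tube 2 of the rack, at rim height (tube at y = 36 mm of the rack). Tube: outer diameter 20 mm, bore 14 mm, 80 mm deep. All four are empty at the start.
- tube3 (a point): Centre of the mouth of tube 3 of the rack, at rim height (tube at y = 108 mm of the rack). Tube: outer diameter 20 mm, bore 14 mm, 80 mm deep. All four are empty at the start.
- swab0: Swab, 115 mm long, 30 g, upright in the stand at first (three or four are present; None if absent). Origin at the lower end of its bud, z up along the rod. From below: bud 9 mm thick, 20 mm long; rod 5 mm; plug 12 mm thick from 58 to 75 mm, foot tapered; red round stopper 20 mm thick from 75 to 115 mm, by which it is gripped. Any swab may go into any tube.
- swab1: Swab, 115 mm long, 30 g, upright in the stand at first (three or four are present; None if absent). Origin at the lower end of its bud, z up along the rod. From below: bud 9 mm thick, 20 mm long; rod 5 mm; plug 12 mm thick from 58 to 75 mm, foot tapered; red round stopper 20 mm thick from 75 to 115 mm, by which it is gripped. Any swab may go into any tube.
- swab2: Swab, 115 mm long, 30 g, upright in the stand at first (three or four are present; None if absent). Origin at the lower end of its bud, z up along the rod. From below: bud 9 mm thick, 20 mm long; rod 5 mm; plug 12 mm thick from 58 to 75 mm, foot tapered; red round stopper 20 mm thick from 75 to 115 mm, by which it is gripped. Any swab may go into any tube.
- swab3: Swab, 115 mm long, 30 g, upright in the stand at first (three or four are present; None if absent). Origin at the lower end of its bud, z up along the rod. From below: bud 9 mm thick, 20 mm long; rod 5 mm; plug 12 mm thick from 58 to 75 mm, foot tapered; red round stopper 20 mm thick from 75 to 115 mm, by which it is gripped. Any swab may go into any tube.
- seat0 (a point): Point on the axis of swab 0 at the underside of its stopper, 75 mm above the end of the bud. Fully in, it lies at the tube mouth: the stopper sits on the rim.
- seat1 (a point): Point on the axis of swab 1 at the underside of its stopper, 75 mm above the end of the bud. Fully in, it lies at the tube mouth: the stopper sits on the rim.
- seat2 (a point): Point on the axis of swab 2 at the underside of its stopper, 75 mm above the end of the bud. Fully in, it lies at the tube mouth: the stopper sits on the rim.
- seat3 (a point): Point on the axis of swab 3 at the underside of its stopper, 75 mm above the end of the bud. Fully in, it lies at the tube mouth: the stopper sits on the rim.
- sleeve0: Black sleeve, loose on the table, one of four alike: open tube 70 mm tall, 36 mm outer, 26 mm inner diameter, foot flange 52 mm across, 6 mm thick, opening 31 mm; about 70 g. Origin at the centre of its underside, z up. Goes over stopper and tube (both 20 mm thick), flange down; fully down it rests on the block 40 mm above the table, the stopper standing out 20 mm on top.
- sleeve1: Black sleeve, loose on the table, one of four alike: open tube 70 mm tall, 36 mm outer, 26 mm inner diameter, foot flange 52 mm across, 6 mm thick, opening 31 mm; about 70 g. Origin at the centre of its underside, z up. Goes over stopper and tube (both 20 mm thick), flange down; fully down it rests on the block 40 mm above the table, the stopper standing out 20 mm on top.
- sleeve2: Black sleeve, loose on the table, one of four alike: open tube 70 mm tall, 36 mm outer, 26 mm inner diameter, foot flange 52 mm across, 6 mm thick, opening 31 mm; about 70 g. Origin at the centre of its underside, z up. Goes over stopper and tube (both 20 mm thick), flange down; fully down it rests on the block 40 mm above the table, the stopper standing out 20 mm on top.
- sleeve3: Black sleeve, loose on the table, one of four alike: open tube 70 mm tall, 36 mm outer, 26 mm inner diameter, foot flange 52 mm across, 6 mm thick, opening 31 mm; about 70 g. Origin at the centre of its underside, z up. Goes over stopper and tube (both 20 mm thick), flange down; fully down it rests on the block 40 mm above the table, the stopper standing out 20 mm on top.
- bottle: Clear plastic bottle, 64 mm diameter, 170 mm high, origin at the centre of its underside. Bystander.
- glove_box: Cardboard glove box 120 x 230 x 75 mm, origin at the centre of its underside. Bystander.
- scanner: White and grey barcode scanner lying down, head 100 x 65 x 50 mm with a 100 mm handle towards +x, origin under the centre of its head. Bystander.

How it is judged (in metres and radians):
On the way, in this order (a step that is already met when the one before it is completed fails the run):
1. every swab is fully down in a tube ((distance between seat0 and tube0 below 0.005 m or distance between seat0 and tube1 below 0.005 m or distance between seat0 and tube2 below 0.005 m or distance between seat0 and tube3 below 0.005 m) and angle between each of swab0, swab1, swab2, swab3's own z axis and vertical below 0.15 rad and (distance between seat1 and tube0 below 0.005 m or distance between seat1 and tube1 below 0.005 m or distance between seat1 and tube2 below 0.005 m or distance between seat1 and tube3 below 0.005 m) and (distance between seat2 and tube0 below 0.005 m or distance between seat2 and tube1 below 0.005 m or distance between seat2 and tube2 below 0.005 m or distance between seat2 and tube3 below 0.005 m) and (distance between seat3 and tube0 below 0.005 m or distance between seat3 and tube1 below 0.005 m or distance between seat3 and tube2 below 0.005 m or distance between seat3 and tube3 below 0.005 m)), for 0.2 s.
2. every stoppered tube has a sleeve over it, down on the rack (((horizontal distance between sleeve0 and seat0 below 0.008 m and height (world z) of sleeve0 below 0.045 m and angle between sleeve0's own z axis and vertical below 0.12 rad) or (horizontal distance between sleeve1 and seat0 below 0.008 m and height (world z) of sleeve1 below 0.045 m and angle between sleeve1's own z axis and vertical below 0.12 rad) or (horizontal distance between sleeve2 and seat0 below 0.008 m and height (world z) of sleeve2 below 0.045 m and angle between sleeve2's own z axis and vertical below 0.12 rad) or (horizontal distance between sleeve3 and seat0 below 0.008 m and height (world z) of sleeve3 below 0.045 m and angle between sleeve3's own z axis and vertical below 0.12 rad)) and ((horizontal distance between sleeve0 and seat1 below 0.008 m and height (world z) of sleeve0 below 0.045 m and angle between sleeve0's own z axis and vertical below 0.12 rad) or (horizontal distance between sleeve1 and seat1 below 0.008 m and height (world z) of sleeve1 below 0.045 m and angle between sleeve1's own z axis and vertical below 0.12 rad) or (horizontal distance between sleeve2 and seat1 below 0.008 m and height (world z) of sleeve2 below 0.045 m and angle between sleeve2's own z axis and vertical below 0.12 rad) or (horizontal distance between sleeve3 and seat1 below 0.008 m and height (world z) of sleeve3 below 0.045 m and angle between sleeve3's own z axis and vertical below 0.12 rad)) and ((horizontal distance between sleeve0 and seat2 below 0.008 m and height (world z) of sleeve0 below 0.045 m and angle between sleeve0's own z axis and vertical below 0.12 rad) or (horizontal distance between sleeve1 and seat2 below 0.008 m and height (world z) of sleeve1 below 0.045 m and angle between sleeve1's own z axis and vertical below 0.12 rad) or (horizontal distance between sleeve2 and seat2 below 0.008 m and height (world z) of sleeve2 below 0.045 m and angle between sleeve2's own z axis and vertical below 0.12 rad) or (horizontal distance between sleeve3 and seat2 below 0.008 m and height (world z) of sleeve3 below 0.045 m and angle between sleeve3's own z axis and vertical below 0.12 rad)) and ((horizontal distance between sleeve0 and seat3 below 0.008 m and height (world z) of sleeve0 below 0.045 m and angle between sleeve0's own z axis and vertical below 0.12 rad) or (horizontal distance between sleeve1 and seat3 below 0.008 m and height (world z) of sleeve1 below 0.045 m and angle between sleeve1's own z axis and vertical below 0.12 rad) or (horizontal distance between sleeve2 and seat3 below 0.008 m and height (world z) of sleeve2 below 0.045 m and angle between sleeve2's own z axis and vertical below 0.12 rad) or (horizontal distance between sleeve3 and seat3 below 0.008 m and height (world z) of sleeve3 below 0.045 m and angle between sleeve3's own z axis and vertical below 0.12 rad))), for 0.2 s.
At the end, for the whole second after the job is handed in: Every swab present has the underside of its stopper within 5 mm of the centre of a tube's mouth and leans less than 0.15 rad; around each of them a sleeve stands centred within 8 mm, its underside less than 45 mm above the table (block 40 mm), leaning less than 0.12 rad (all of step 1 and all of step 2); the robot touches nothing.
It fails at once if the bottle is moved by more than 30 mm (distance of bottle from where it was at the start of the episode above 0.03 m).
It fails at once if the glove box is moved by more than 30 mm (distance of glove_box from where it was at the start of the episode above 0.03 m).
It fails at once if the scanner is moved by more than 30 mm (distance of scanner from where it was at the start of the episode above 0.03 m).
Of swab0, swab1, swab2, swab3 only 3 to 4 are there at a start; the rules pass over those that are not, and their reading is None.
At some moment in a run one of sleeve0, sleeve1, sleeve2, sleeve3 may be knocked a few centimetres aside while the robot is not near it.
It also fails if it takes over 210 s, if anything falls off the work surface, if the arm or the gripper's body presses on something with over 40 N, if the wrist force passes 120 N, or if a joint passes its speed limit or range.

### The arm

A 6-joint arm with a two-finger parallel gripper is mounted at the origin on the work surface. World frame = base frame: x ahead of the robot, y to its left, z up, the work surface at z = 0. Lengths are in mm, angles in rad, forces in N, time in s.
With the tool pointing down it reaches from about 325 to 850 mm from the base axis. Payload 15.5 kg.
Tool frame: the origin (TCP) lies on the front face of the gripper's body, between the roots of the fingers; the fingertips stand 78 mm ahead of it and the grasp point (between the pads) lies 60 mm ahead of it (env.finger_overhang is the distance from the TCP to the fingertips, in mm); z points along the fingers, y is the line along which they close (so a half turn about z gives the same grasp; the last joint's range is limited). The gripper opens to 91 mm and grips with 3 to 60 N. Pads are 32 mm wide; open, the fingers measure 118 mm over their backs; the gripper's body (76 mm by 178 mm) begins 60 mm behind the grasp point.
Start: joints at [-1.385, 0.494, 1.345, -0, 1.302, -0.096], TCP at [173.204, -600.523, 292.215] pointing down, gripper open.
Joint ranges: [-2.91, 2.91], [-0.82, 2.16], [0.22, 2.67], [-1.22, 4.37], [0.12, 2.79], [-3.08, 3.08]. Speed limits (rad/s): [1.89, 1.89, 2.57, 3.01, 3.01, 3.01].

### API

Orientations are given as a rotation vector (axis times angle).
In Python, from workcell import env gives the robot as it stands.
- The arm moves only by the shell command python3 drive.py 'ROWS' [FORCE]. ROWS is a JSON object whose key "offsets" holds a list of rows, 1 to 20 of them, each of 7 numbers: the finger opening in mm, then dx, dy, dz in units of 100 mm, then a rotation vector rx, ry, rz in units of 0.1 rad; each row shifts and turns the commanded pose from where the row before left it, along the tool's axes as they then stand; what a row does not reach is not made up. A row lasts 1/12 s, in which the tool goes at most 41.7 mm and 0.125 rad, less where a joint would pass 70% of its speed; a pose out of reach is approached as far as the arm can. The fingers move at their own pace and stop on an object; FORCE is the grip in N (left out, the last holds). Time passes only in rows, so rows that do not move let the fingers close. It prints the time, the measured TCP pose, the force, the opening and the grip force at its end. Input that does not fit is refused with a message, and nothing moves.
- env.state(): the state, without advancing time (a new reading comes with each control period).
- env.camera(name): name is "scene" or "side" or "wrist"; returns the picture (480x640x3 uint8, blue, green, red); there is no depth.
- env.camera_model(name): a dict with "K" (3x3 intrinsics, pixels), "k1" (the pictures are not rectified: a ray, as slopes to the right and down, at radius r is drawn at 1 + k1 r^2 times it, then the intrinsics apply), "cam_to_world" (4x4, takes a point from camera to world coordinates); the wrist camera has in their place "tool_from_camera" (4x4, takes a point from camera to tool coordinates, whose origin is the TCP and whose axes are the flange's). Camera axes: x right, y down, z forward; pixel columns grow to the right and rows downward; lengths in mm; the calibration is good to about 2 mm. A picture is of the moment at which its call begins: read the wrist's pose just before it. camera_model takes no time and is no camera call.
- env.sign_off(): hands the job in; it is judged then, once.
The state is a dict: "clock": time; "joints": joint angles; "dq": joint speeds; "tau": joint torques, N m; "tool_pos": TCP position; "orientation": TCP orientation; "contact_force": force on the tool from outside, world axes, zero at the start; "torque": the same for the moment, N m; "grip_width": finger opening in mm; "grip_force": force on a finger pad.
Only numpy, scipy, OpenCV 4.12 (cv2) and the standard library are available. Lean on these libraries where they do the work, as an engineer would, in place of code of your own. Each camera call takes 0.05 s, during which the arm holds its last target. There are 200 camera calls.

## Working session

There is one attempt and no reset: what is moved stays moved. The work goes in short steps, Python scripts to look and compute and a shell command to move; the robot and the scene stay as the last step left them, time stands still between calls to the robot, and variables do not carry over. Pictures are saved under pics/ and viewed, at most 14 in all, crops included, and the job is handed in when it is done.

```bash
ls; mkdir -p pics
python3 - <<'E'
from workcell import env
import cv2
for n in ("scene","side","wrist"):
    cv2.imwrite(f"pics/{n}0.png",env.camera(n)); print(n,env.camera_model(n))
print(env.state())
E
```

```text
drive.py
pics
workcell.py
scene {'K': array([[523.36196138,   0.        , 320.94134659],
       [  0.        , 523.36196138, 239.46463785],
       [  0.        ,   0.        ,   1.        ]]), 'k1': -0.14520343336899724, 'cam_to_world': array([[ 3.53599599e-01,  6.42517934e-01, -6.79807346e-01,
         1.65943794e+03],
       [ 9.35220727e-01, -2.56943161e-01,  2.43602965e-01,
        -3.99655587e+02],
       [-1.81525748e-02, -7.21907831e-01, -6.91751088e-01,
         1.13985371e+03],
       [ 0.00000000e+00,  0.00000000e+00,  0.00000000e+00,
         1.00000000e+00]])}
side {'K': array([[456.37074629,   0.        , 321.40218283],
       [  0.        , 456.37074629, 233.32822291],
       [  0.        ,   0.        ,   1.        ]]), 'k1': -0.09326770122670587, 'cam_to_world': array([[-7.16890051e-01, -3.18791990e-01,  6.20032517e-01,
        -1.59089990e+02],
       [-6.97033953e-01,  3.46317319e-01, -6.27859843e-01,
         7.52847512e+02],
       [-1.45713099e-02, -8.82290191e-01, -4.70480282e-01,
         6.58486534e+
[... 657 characters left out ...]
: 0.15, 'joints': array([-1.38549567e+00,  4.94037093e-01,  1.34593878e+00,  4.95252932e-06,
        1.30251976e+00, -9.54853453e-02]), 'dq': array([ 9.03844589e-04, -1.03530787e-03, -1.72793448e-03,  7.52713811e-05,
        1.56591620e-03, -3.40180206e-04]), 'tau': array([ 4.29671418e-03, -8.79197645e+01, -3.82048774e+01,  7.09035737e-02,
        5.03342645e-02, -7.48504090e-05]), 'tool_pos': array([ 173.17005009, -600.320198  ,  291.79425378]), 'orientation': array([-3.10978966e+00, -4.39481856e-01,  5.61665549e-05]), 'contact_force': array([ 0.00648003,  0.24064135, -0.60080386]), 'torque': array([-0.05440571,  0.01990125,  0.02040669]), 'grip_force': 0.0, 'grip_width': 91.48136220664992}
```
View pics/scene0.png

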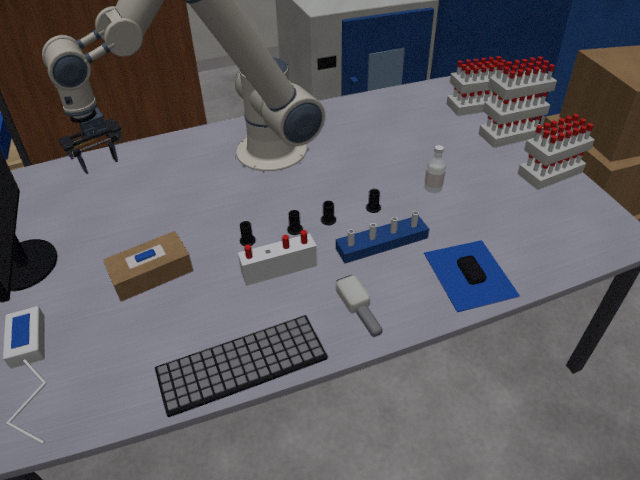

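View pics/side0.png

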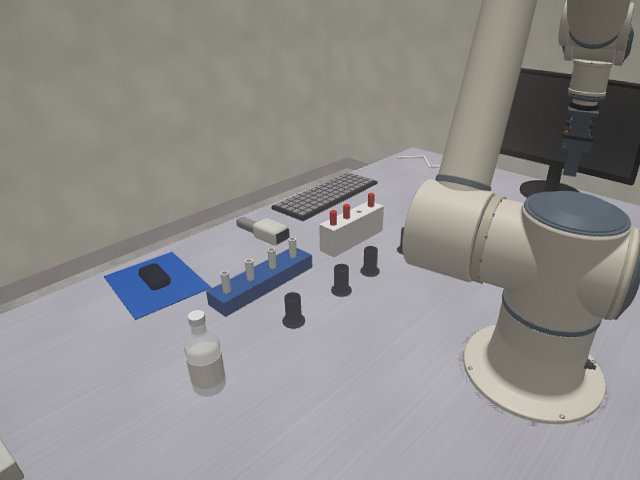

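The scene view shows three red stoppers at about (249,252), (286,242) and (304,237). The tubes are at (351,238), (373,231), (394,226) and (415,219), and the sleeves at (247,233), (294,222), (329,213) and (374,201). The side view shows the same row, with one sleeve hidden behind the arm.

Create h.py:
```python
from workcell import env
import numpy as np, cv2
from scipy.spatial.transform import Rotation as R
def pose(s=None):
    s=s or env.state(); T=np.eye(4); T[:3,:3]=R.from_rotvec(s["orientation"]).as_matrix(); T[:3,3]=s["tool_pos"]; return T
def shot(name,fn=None):
    m=env.camera_model(name); T=pose()@m["tool_from_camera"] if name=="wrist" else m["cam_to_world"]
    im=env.camera(name)
    if fn: cv2.imwrite("pics/"+fn,im)
    return im,(m["K"],m["k1"],T)
def ray(cam,uv):
    K,k,T=cam; d=np.array([(uv[0]-K[0,2])/K[0,0],(uv[1]-K[1,2])/K[1,1]]); p=d.copy()
    for _ in range(30): p=d/(1+k*(p@p))
    v=T[:3,:3]@np.array([*p,1]); return T[:3,3],v/np.linalg.norm(v)
def plane(cam,uv,z):
    o,v=ray(cam,uv); return o+v*(z-o[2])/v[2]
def tri(*obs):  # (cam,uv) pairs -> point, rms miss
    A=[];b=[]
    for c,uv in obs:
        o,v=ray(c,uv); P=np.eye(3)-np.outer(v,v); A.append(P); b.append(P@o)
    A=np.vstack(A);b=np.hstack(b); x=np.linalg.lstsq(A,b,rcond=None)[0]
    return x,np.sqrt(np.mean((A@x-b)**2))
def project(cam,X):
    K,k,T=cam; p=T[:3,:3].T@(np.asarray(X)-T[:3,3]); d=p[:2]/p[2]; d=d*(1+k*(d@d)); return K[0,0]*d[0]+K[0,2],K[1,1]*d[1]+K[1,2]
def blobs(mask,amin=15):
    n,l,s,c=cv2.connectedComponentsWithStats(mask.astype(np.uint8)); return [(*c[i].round(1),*s[i]) for i in range(1,n) if s[i,4]>=amin]
def red(im):
    i=im.astype(int); return (i[...,2]>90)&(i[...,2]>2*i[...,1])&(i[...,2]>2*i[...,0])
```

Run:
```python
from h import *
np.set_printoptions(precision=1,suppress=True)
sc,c1=shot("scene"); sd,c2=shot("side")
for n,im in(("scene",sc),("side",sd)):
    print(n,"red",[tuple(map(float,b[:2]))+(int(b[6]),) for b in blobs(red(im))])
    dk=im.max(2)<55; print("dark",[tuple(map(float,b)) for b in blobs(dk,100) if b[6]<900])
# hand-picked tube-mouth points
S=[(351,231),(373,225),(394,219),(415,212)]; D=[(292,239),(271,249),(249,261),(225,273)]
for a,b in zip(S,D): print("tube",tri((c1,a),(c2,b)),plane(c1,a,90))
for a in [(247,233),(294,222),(329,213),(374,201)]: print("sleeve",plane(c1,a,35))
for a in [(249,252),(286,242),(304,237)]: print("swab",plane(c1,a,105))
print(plane(c1,(437,190),0), plane(c1,(355,293),25),plane(c1,(150,260),70))
```

```text
scene red [(497.5, 61.2, 53), (486.0, 60.6, 26), (462.0, 63.0, 23), (508.4, 62.3, 16), (474.2, 65.8, 32), (522.9, 64.6, 15), (514.8, 66.0, 16), (506.7, 67.4, 18), (528.6, 68.8, 16), (536.4, 67.3, 16), (512.5, 71.5, 20), (568.8, 117.2, 17), (561.9, 119.4, 18), (582.8, 119.5, 17), (554.4, 121.8, 18), (575.8, 121.5, 20), (546.9, 123.8, 21), (568.6, 123.7, 18), (590.4, 124.2, 16), (539.2, 126.3, 17), (561.4, 126.4, 20), (583.3, 126.6, 20), (554.3, 128.7, 21), (576.0, 128.7, 18), (569.0, 131.2, 22), (546.6, 131.2, 18), (561.3, 133.9, 21), (554.1, 136.2, 20), (303.3, 232.1, 28), (284.9, 236.9, 28), (247.4, 246.9, 29)]
dark [(4.7, 14.3, 0.0, 0.0, 13.0, 32.0, 173.0), (21.1, 15.3, 9.0, 0.0, 24.0, 40.0, 328.0), (46.5, 14.8, 36.0, 0.0, 21.0, 36.0, 280.0), (153.0, 46.9, 147.0, 24.0, 13.0, 46.0, 149.0), (418.1, 54.2, 404.0, 41.0, 26.0, 29.0, 237.0), (27.5, 78.8, 15.0, 47.0, 28.0, 69.0, 345.0), (70.4, 72.3, 53.0, 55.0, 34.0, 33.0, 747.0), (121.8, 69.6, 116.0, 56.0, 12.0, 32.0, 114.0), (326.3, 62.3, 317.0, 56.0, 19.0, 14.0, 210.0), (99.7, 70.7, 87.0, 58.0, 25.0, 30.0, 143.0), (41.6, 85.5, 33.0, 68.
[... 431 characters left out ...]
.0, 8.0, 166.0)]
side red [(369.6, 198.3, 34), (346.1, 210.6, 68), (332.5, 217.1, 84)]
dark []
tube (array([626.1,  66.1,  88.7]), np.float64(0.3474105547403972)) [626.9  65.1  90. ]
tube (array([626.2, 137.4,  88.8]), np.float64(0.3142461269177082)) [627.1 136.3  90. ]
tube (array([623.5, 209. ,  86.9]), np.float64(0.38923383162910846)) [626.1 206.7  90. ]
tube (array([619.8, 282.2,  88.7]), np.float64(0.07147816404103868)) [621.  281.3  90. ]
sleeve [ 461.  -214.1   35. ]
sleeve [467.2 -61.6  35. ]
sleeve [468.   57.1  35. ]
sleeve [467.  217.2  35. ]
swab [ 615.  -240.7  105. ]
swab [ 615.2 -131.4  105. ]
swab [614.8 -76.9 105. ]
[456. 468.   0.] [800.5   4.8  25. ] [ 504.1 -515.2   70. ]
```

The rows are not in the units I measure in: shifts go in units of 100 mm and turns go in units of 0.1 rad. I convert before sending: 26 mm is 0.26, 28 mm is 0.28, -0.1173 rad is -1.173.

```bash
python3 drive.py '{"offsets":[[91,0,0,0,0,0,-1.173],[91,0,0,0,0,0,-1.173],[91,0,0,0,0,0,-1.173],[91,0,0,0,0,0,-1.173],[91,0,0,0,0,0,-1.173],[91,0,0,0,0,0,-1.173],[91,0,0,0,0,0,-1.173],[91,0,0,0,0,0,-1.173],[91,0,0,0,0,0,-1.173],[91,0,0,0,0,0,-1.173],[91,0,0,0,0,0,-1.173],[91,0.28,0.26,0,0,0,0],[91,0.28,0.26,0,0,0,0],[91,0.28,0.26,0,0,0,0],[91,0.28,0.26,0,0,0,0],[91,0.28,0.26,0,0,0,0],[91,0.28,0.26,0,0,0,0],[91,0.28,0.26,0,0,0,0],[91,0.28,0.26,0,0,0,0]]}' 20 && python3 drive.py '{"offsets":[[91,0.28,0.26,0,0,0,0],[91,0.28,0.26,0,0,0,0],[91,0.28,0.26,0,0,0,0],[91,0.28,0.26,0,0,0,0],[91,0.28,0.26,0,0,0,0],[91,0.28,0.26,0,0,0,0],[91,0.2,0.2,0,0,0,0],[91,0,0,0,0,0,0],[91,0,0,0,0,0,0]]}'
cat > look.py <<'E'
from h import *
import sys
im,c=shot("wrist",sys.argv[1]); s=env.state()
print(pose(s).round(3)[:3].tolist(), s["contact_force"].round(1), s["joints"].round(2))
np.savez("pics/"+sys.argv[1]+".npz",K=c[0],k=c[1],T=c[2])
E
python3 look.py w1.png
```

```text
clock: 1.83
tool_pos: [382.1, -374.9, 292.3]
orientation: [2.221, 2.221, 0.0]
contact_force: [-0.1, -0.4, 0.4]
grip_width: 90.8
grip_force: 0.0
clock: 2.58
tool_pos: [557.8, -187.2, 292.0]
orientation: [-2.218, -2.224, 0.0]
contact_force: [-0.5, -0.2, 0.3]
grip_width: 90.8
grip_force: 0.0
[[-0.002, 1.0, -0.001, 557.063], [1.0, 0.002, -0.0, -188.079], [-0.0, -0.001, -1.0, 292.006]] [-0.1 -0.2 -0.9] [-0.43  0.44  1.44 -0.    1.26 -0.43]
```

View pics/w1.png

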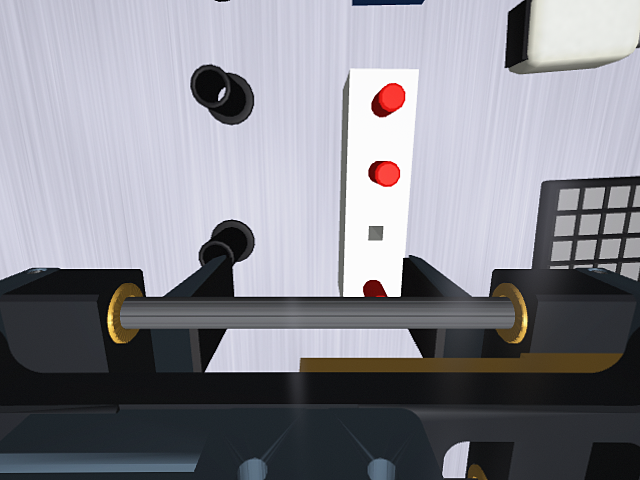

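In the tool's units: 40 mm is 0.4, 20 mm is 0.2.

```bash
python3 drive.py '{"offsets":[[91,0.4,0,0,0,0,0],[91,0.4,0,0,0,0,0],[91,0.2,0,0,0,0,0],[91,0,0,0,0,0,0],[91,0,0,0,0,0,0]]}'; python3 look.py w2.png;  python3 drive.py '{"offsets":[[91,0.38,0.04,0,0,0,0],[91,0.38,0.04,0,0,0,0],[91,0.38,0.04,0,0,0,0],[91,0.38,0.04,0,0,0,0],[91,0.38,0.04,0,0,0,0],[91,0,0,0,0,0,0],[91,0,0,0,0,0,0]]}'; python3 look.py w3.png;  python3 drive.py '{"offsets":[[91,0.4,0,0,0,0,0],[91,0.4,0,0,0,0,0],[91,0.2,0,0,0,0,0],[91,0,0,0,0,0,0],[91,0,0,0,0,0,0]]}'; python3 look.py w4.png
```

```text
clock: 3.05
tool_pos: [556.5, -88.5, 292.4]
orientation: [2.22, 2.222, -0.0]
contact_force: [0.2, -0.4, 0.7]
grip_width: 90.8
grip_force: 0.0
[[0.0, 1.0, 0.0, 556.723], [1.0, -0.0, -0.0, -89.342], [-0.0, 0.0, -1.0, 292.387]] [-0.2 -1.4 -0.4] [-0.26  0.41  1.5  -0.    1.24 -0.26]
clock: 3.68
tool_pos: [577.3, 101.8, 292.1]
orientation: [2.22, 2.223, -0.0]
contact_force: [-0.5, 0.1, -0.1]
grip_width: 91.0
grip_force: 0.0
[[-0.0, 1.0, -0.0, 577.244], [1.0, 0.0, -0.0, 100.625], [-0.0, -0.0, -1.0, 292.063]] [ 0.4 -1.4 -0.1] [ 0.07  0.44  1.44 -0.    1.26  0.07]
clock: 4.15
tool_pos: [577.3, 200.5, 292.1]
orientation: [2.221, 2.221, -0.001]
contact_force: [-0.3, -0.5, 0.6]
grip_width: 91.0
grip_force: 0.0
[[0.001, 1.0, -0.0, 577.324], [1.0, -0.001, -0.001, 199.818], [-0.001, -0.0, -1.0, 292.093]] [ 0.6 -0.3 -0.7] [ 0.24  0.47  1.38 -0.    1.29  0.24]
```

w1 shows stopper tops at about (391,97) and (387,174), the empty slot at (376,233), and a sleeve rim at (212,87). The gripper hides everything below row 265.

Run:
```python
import cv2,numpy as np
cv2.imwrite("pics/m1.png",np.vstack([cv2.imread(f"pics/w{i}.png")[:280] for i in (3,4)]))
```

```text
(no output)
```

View pics/m1.png

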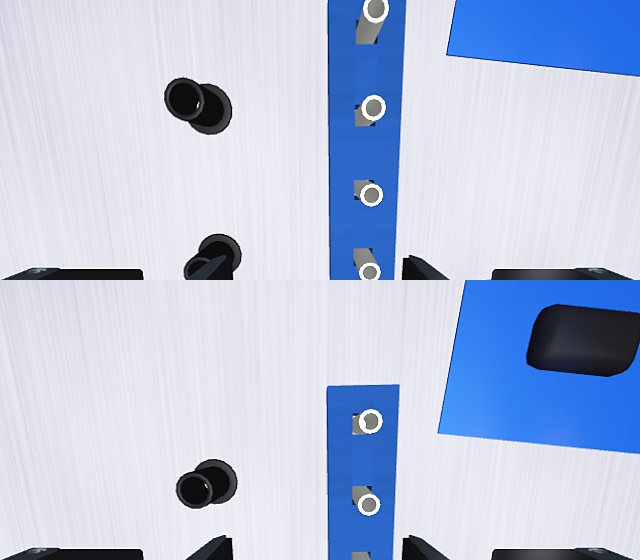

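w3 (upper half) shows white tube rims at about (375,9), (373,107), (371,194) and (369,271), and a sleeve rim at (184,99). w4 (lower half) shows rims at (369,141) and (368,224), and the same sleeve at (194,210).

```bash
cat >> h.py <<'E'
def load(f):
    z=np.load(f"pics/{f}.npz"); return cv2.imread("pics/"+f),(z["K"],float(z["k"]),z["T"])
def rings(im):   # white tube rims -> outer ellipse centres, u,v,d1,d2
    m=(im.min(2)>242).astype(np.uint8); m[:, :250]=0; m[:,480:]=0; m[275:]=0; out=[]
    for c in cv2.findContours(m,cv2.RETR_EXTERNAL,cv2.CHAIN_APPROX_NONE)[0]:
        if len(c)>30:
            (u,v),(a,b),_=cv2.fitEllipse(cv2.convexHull(c))
            if 12<a<45 and b/a<1.4: out.append((round(u,1),round(v,1),round(a,1),round(b,1)))
    return out
def stoppers(im,lo=200):  # bright red tops
    i=im.astype(int); m=((i[...,2]>lo)&(i[...,1]<110)).astype(np.uint8); m[262:]=0; out=[]
    for c in cv2.findContours(m,cv2.RETR_EXTERNAL,cv2.CHAIN_APPROX_NONE)[0]:
        if len(c)>30:
            (u,v),(a,b),_=cv2.fitEllipse(cv2.convexHull(c)); out.append((round(u,1),round(v,1),round(a,1),round(b,1)))
    return out
E
python3 - <<'E'
from h import *
np.set_printoptions(precision=1,suppress=True)
for i in (3,4):
    im,c=load(f"w{i}.png")
    for r in rings(im): print(i,"ring",r,plane(c,r[:2],90))
for i in (1,2):
    im,c=load(f"w{i}.png"); print(im[97,391],im[105,378])
    for r in stoppers(im): print(i,"stop",r,plane(c,r[:2],125))
E
```

```text
Traceback (most recent call last):
  File "h.py", line 35, in rings
    (u,v),(a,b),_=cv2.fitEllipse(cv2.convexHull(c))
                  ~~~~~~~~~~~~~~^^^^^^^^^^^^^^^^^^^
cv2.error: OpenCV(4.12.0) /io/opencv/modules/imgproc/src/shapedescr.cpp:361: error: (-201:Incorrect size of input array) There should be at least 5 points to fit the ellipse in function 'fitEllipseNoDirect'
```

```bash
sed -i 's/if len(c)>30:/if len(c)>30 and len(cv2.convexHull(c))>5:/' h.py
python3 - <<'E'
from h import *
np.set_printoptions(precision=1,suppress=True)
for i in (3,4):
    im,c=load(f"w{i}.png")
    for r in rings(im): print(i,"ring",r,plane(c,r[:2],90))
for i in (1,2):
    im,c=load(f"w{i}.png"); print(im[97,391],im[105,378])
    for r in stoppers(im): print(i,"stop",r,plane(c,r[:2],125))
E
```

```text
3 ring (369.5, 271.0, 16.5, 20.8) [625.9  66.2  90. ]
3 ring (371.1, 194.7, 21.2, 22.4) [624.5 136.8  90. ]
3 ring (373.3, 107.5, 23.3, 25.0) [623.4 208.3  90. ]
3 ring (375.7, 7.9, 24.7, 28.0) [622.1 279.9  90. ]
4 ring (368.5, 224.4, 20.4, 21.8) [623.2 208.8  90. ]
4 ring (370.2, 141.1, 22.6, 23.4) [622.  280.4  90. ]
[ 50  58 251] [ 9 13 89]
1 stop (387.3, 173.7, 23.9, 26.1) [ 610.8 -132.2  125. ]
1 stop (391.9, 96.8, 25.2, 28.7) [611.2 -78.  125. ]
[178  90  38] [60 32 13]
2 stop (386.1, 228.8, 22.7, 23.7) [611.1 -76.6 125. ]
```

```bash
python3 drive.py '{"offsets":[[91,-0.385,0.034,0.042,0,0,0],[91,-0.385,0.034,0.042,0,0,0],[91,-0.385,0.034,0.042,0,0,0],[91,-0.385,0.034,0.042,0,0,0],[91,-0.385,0.034,0.042,0,0,0],[91,-0.385,0.034,0.042,0,0,0],[91,-0.385,0.034,0.042,0,0,0],[91,-0.385,0.034,0.042,0,0,0],[91,-0.385,0.034,0.042,0,0,0],[91,-0.385,0.034,0.042,0,0,0],[91,0,0,0,0,0,0],[91,0,0,0,0,0,0],[91,0,0,0,0,0,0],[91,0,0,0,0,0,0],[91,0,0,0,0,0,0],[91,0,0,0,0,0,0]]}'|head -3; python3 look.py w5.png;  python3 drive.py '{"offsets":[[91,-0.38,0,0,0,0,0],[91,-0.38,0,0,0,0,0],[91,-0.38,0,0,0,0,0],[91,0,0,0,0,0,0],[91,0,0,0,0,0,0],[91,0,0,0,0,0,0],[91,0,0,0,0,0,0],[91,0,0,0,0,0,0]]}'|head -3; python3 look.py w6.png
python3 - <<'E'
from h import *
np.set_printoptions(precision=1,suppress=True)
for i in (5,6):
    im,c=load(f"w{i}.png")
    for r in stoppers(im): print(i,"stop",r,plane(c,r[:2],125))
E
```

```text
clock: 5.53
tool_pos: [611.0, -182.6, 250.5]
orientation: [2.22, 2.223, 0.0]
[[-0.001, 1.0, 0.0, 611.088], [1.0, 0.001, -0.0, -182.627], [-0.0, 0.0, -1.0, 250.466]] [-0.8  0.9 -0.6] [-0.38  0.55  1.36  0.    1.23 -0.39]
clock: 6.25
tool_pos: [611.3, -296.1, 250.3]
orientation: [-2.219, -2.223, -0.0]
[[-0.002, 1.0, 0.0, 611.319], [1.0, 0.002, 0.0, -296.249], [0.0, 0.0, -1.0, 250.385]] [-0.5 -0.4 -0.2] [-0.54  0.61  1.25  0.    1.28 -0.54]
5 stop (319.1, 183.7, 27.0, 29.0) [ 612.1 -132.   125. ]
5 stop (319.7, 93.2, 29.3, 32.6) [612.4 -78.1 125. ]
6 stop (318.0, 178.1, 27.1, 28.9) [ 611.7 -242.   125. ]
```

```bash
python3 drive.py '{"offsets":[[60,0.27,0.007,0,0,0,0],[60,0.272,0,0,0,0,0],[60,0,0,0,0,0,0],[60,0,0,0.2,0,0,0],[60,0,0,0.25,0,0,0],[60,0,0,0.2,0,0,0],[60,0,0,0.12,0,0,0],[60,0,0,0.05,0,0,0],[60,0,0,0,0,0,0],[10,0,0,0,0,0,0],[10,0,0,0,0,0,0],[10,0,0,0,0,0,0],[10,0,0,0,0,0,0],[10,0,0,0,0,0,0],[10,0,0,0,0,0,0],[10,0,0,0,0,0,0],[10,0,0,0,0,0,0]]}' 30
```

```text
clock: 7.72
tool_pos: [611.8, -243.2, 168.4]
orientation: [2.221, 2.222, 0.0]
contact_force: [-0.8, 0.1, 2.1]
grip_width: 19.2
grip_force: 30.0
```

```bash
python3 drive.py '{"offsets":[[10,0,0,-0.1,0,0,0],[10,0,0,-0.2,0,0,0],[10,0,0,-0.3,0,0,0],[10,0,0,-0.35,0,0,0],[10,0,0,-0.3,0,0,0],[10,0,0,0,0,0,0],[10,0,0,0,0,0,0],[10,0,0,0,0,0,0],[10,0,0,0,0,0,0],[10,0,0,0,0,0,0]]}'; python3 look.py w7.png; python3 -c "
import cv2; cv2.imwrite('pics/w7c.png',cv2.resize(cv2.imread('pics/w7.png')[140:400,200:440],None,fx=2,fy=2))"
```

```text
clock: 8.55
tool_pos: [611.4, -243.0, 292.0]
orientation: [-2.22, -2.22, 0.001]
contact_force: [0.2, 0.2, 0.1]
grip_width: 19.6
grip_force: 30.0
[[-0.0, 1.0, -0.002, 611.47], [1.0, 0.0, 0.001, -243.009], [0.001, -0.002, -1.0, 292.122]] [ 0.1 -0.  -0.4] [-0.47  0.54  1.26  0.    1.35 -0.47]
```

View pics/w7c.png

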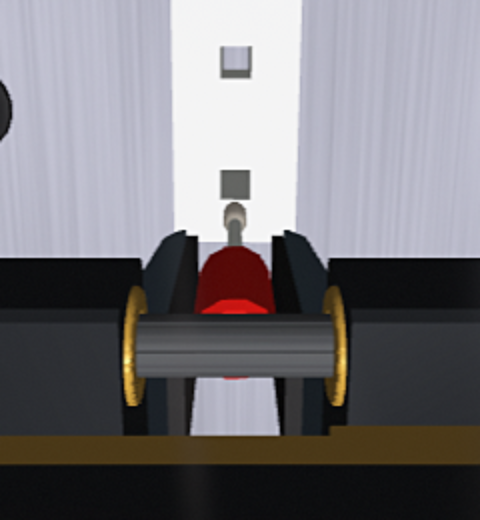

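Swab held straight: the bud tip is at about (317,245), where the calibration predicts it for a centred grasp. I'll carry it to tube 2 and check there.

In the tool's units: 36 mm is 0.36, 1 mm is 0.01.

```bash
python3 drive.py '{"offsets":[[10,0.2,0.01,0,0,0,0],[10,0.36,0.01,0,0,0,0],[10,0.38,0.01,0,0,0,0],[10,0.38,0.01,0,0,0,0],[10,0.38,0.01,0,0,0,0],[10,0.38,0.01,0,0,0,0],[10,0.38,0.01,0,0,0,0],[10,0.38,0.01,0,0,0,0],[10,0.38,0.01,0,0,0,0],[10,0.38,0.01,0,0,0,0],[10,0.38,0.01,0,0,0,0],[10,0.34,0.01,0,0,0,0],[10,0.199,0,0,0,0,0],[10,0,0,0.16,0,0,0],[10,0,0,0.16,0,0,0],[10,0,0,0,0,0,0],[10,0,0,0,0,0,0],[10,0,0,0,0,0,0],[10,0,0,0,0,0,0]]}'; python3 look.py w8.png; python3 -c "
import cv2; cv2.imwrite('pics/w8c.png',cv2.resize(cv2.imread('pics/w8.png')[100:300,220:420],None,fx=3,fy=3))"
```

```text
clock: 10.18
tool_pos: [624.1, 208.5, 262.2]
orientation: [2.221, 2.221, 0.002]
contact_force: [0.3, -0.5, 0.0]
grip_width: 19.4
grip_force: 30.0
[[0.0, 1.0, 0.001, 624.09], [1.0, -0.0, 0.0, 208.485], [0.0, 0.001, -1.0, 262.157]] [-0.3  0.5 -0.4] [ 0.23  0.57  1.3  -0.    1.28  0.23]
```

View pics/w8c.png

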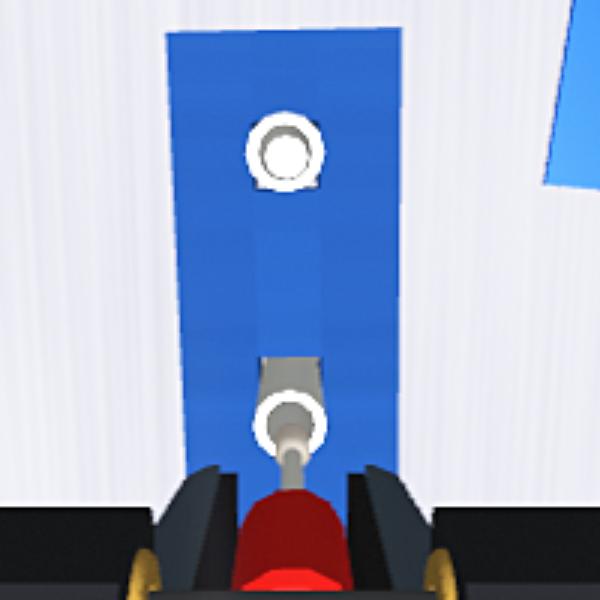

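The bud (317.7, 252) sits over the tube mouth, whose rim centre is at (316.7, 242). It needs about 0.7 mm in −x, then it can go down.

```bash
python3 drive.py '{"offsets":[[10,0,-0.007,0.04,0,0,0],[10,0,0,0.08,0,0,0],[10,0,0,0.12,0,0,0],[10,0,0,0.14,0,0,0],[10,0,0,0.14,0,0,0],[10,0,0,0.08,0,0,0],[10,0,0,0.03,0,0,0],[10,0,0,0.03,0,0,0],[10,0,0,0.03,0,0,0],[10,0,0,0.03,0,0,0],[10,0,0,0.03,0,0,0],[10,0,0,0.03,0,0,0],[10,0,0,0.03,0,0,0],[10,0,0,0.03,0,0,0],[10,0,0,0.03,0,0,0],[10,0,0,0,0,0,0],[10,0,0,0,0,0,0]]}'
```

```text
clock: 11.65
tool_pos: [623.1, 208.6, 174.0]
orientation: [2.221, 2.222, -0.0]
contact_force: [3.6, -3.9, -3.6]
grip_width: 19.2
grip_force: 30.0
```

```bash
python3 drive.py '{"offsets":[[10,0,0,0.01,0,0,0],[10,0,0,0.01,0,0,0],[10,0,0,0,0,0,0],[10,0,0,0,0,0,0]]}'
```

```text
clock: 11.98
tool_pos: [623.2, 208.6, 173.3]
orientation: [2.221, 2.221, 0.001]
contact_force: [0.1, -4.6, 12.8]
grip_width: 19.1
grip_force: 30.0
```

In the tool's units: -25 mm is -0.25, -20 mm is -0.2.

```bash
python3 drive.py '{"offsets":[[60,0,0,0,0,0,0],[60,0,0,0,0,0,0],[60,0,0,0,0,0,0],[60,0,0,0,0,0,0],[60,0,0,-0.2,0,0,0],[60,0,0,-0.25,0,0,0],[60,0,0,-0.25,0,0,0],[60,-0.2,-0.013,-0.1,0,0,0],[60,-0.38,-0.013,0,0,0,0],[60,-0.38,-0.013,0,0,0,0],[60,-0.38,-0.013,0,0,0,0],[60,-0.38,-0.013,0,0,0,0],[60,-0.38,-0.013,0,0,0,0],[60,-0.38,-0.013,0,0,0,0],[60,-0.38,-0.013,0,0,0,0],[60,-0.35,-0.01,0,0,0,0],[60,-0.2,0,0,0,0,0],[60,0,0,0,0,0,0],[60,0,0,0,0,0,0],[60,0,0,0,0,0,0]]}'; python3 look.py w9.png
python3 - <<'E'
from h import *
im,c=load("w9.png")
for r in stoppers(im): print(r,plane(c,r[:2],125))
E
```

```text
clock: 13.65
tool_pos: [611.5, -131.7, 252.0]
orientation: [-2.221, -2.221, -0.0]
contact_force: [0.3, 0.6, -0.2]
grip_width: 60.3
grip_force: 0.0
[[-0.001, 1.0, -0.0, 611.62], [1.0, 0.001, 0.0, -131.274], [0.0, -0.0, -1.0, 252.107]] [-0.5  0.2  0. ] [-0.31  0.53  1.39  0.    1.22 -0.31]
(317.3, 256.7, 24.1, 26.8) [ 611.46422232 -130.50574383  125.        ]
(317.8, 177.3, 29.2, 29.7) [611.78071438 -77.07906371 125.        ]
```

In the tool's units: 25 mm is 0.25, 15 mm is 0.15.

```bash
python3 drive.py '{"offsets":[[60,-0.008,0.003,0.15,0,0,0],[60,0,0,0.25,0,0,0],[60,0,0,0.25,0,0,0],[60,0,0,0.14,0,0,0],[60,0,0,0.05,0,0,0],[60,0,0,0,0,0,0],[10,0,0,0,0,0,0],[10,0,0,0,0,0,0],[10,0,0,0,0,0,0],[10,0,0,0,0,0,0],[10,0,0,0,0,0,0],[10,0,0,0,0,0,0],[10,0,0,0,0,0,0],[10,0,0,0,0,0,0]]}' 30;python3 drive.py '{"offsets":[[10,0,0,-0.1,0,0,0],[10,0,0,-0.2,0,0,0],[10,0,0,-0.3,0,0,0],[10,0,0,-0.35,0,0,0],[10,0,0,-0.3,0,0,0],[10,0,0,0,0,0,0],[10,0,0,0,0,0,0]]}'
```

```text
clock: 14.87
tool_pos: [612.1, -133.2, 168.5]
orientation: [2.221, 2.221, 0.0]
contact_force: [0.1, -0.2, 3.6]
grip_width: 19.6
grip_force: 30.0
clock: 15.45
tool_pos: [612.5, -133.3, 295.6]
orientation: [2.219, 2.219, 0.003]
contact_force: [-1.2, -0.5, -0.9]
grip_width: 19.0
grip_force: 30.0
```

```bash
python3 drive.py '{"offsets":[[10,0.2,0.015,0,0,0,0],[10,0.36,0.015,0,0,0,0],[10,0.38,0.015,0,0,0,0],[10,0.38,0.015,0,0,0,0],[10,0.38,0.015,0,0,0,0],[10,0.38,0.015,0,0,0,0],[10,0.36,0.015,0,0,0,0],[10,0.2,0.015,0,0,0,0],[10,0.06,0,0,0,0,0],[10,0,0,0.16,0,0,0],[10,0,0,0.16,0,0,0],[10,0,0,0,0,0,0],[10,0,0,0,0,0,0],[10,0,0,0,0,0,0],[10,0,0,0,0,0,0]]}'; python3 look.py w10.png; python3 -c "
import cv2; cv2.imwrite('pics/w10c.png',cv2.resize(cv2.imread('pics/w10.png')[80:300,210:430],None,fx=2.5,fy=2.5))"
```

```text
clock: 16.7
tool_pos: [624.3, 136.5, 262.1]
orientation: [2.221, 2.221, 0.001]
contact_force: [0.3, 0.1, -0.1]
grip_width: 19.6
grip_force: 30.0
[[0.0, 1.0, 0.001, 624.244], [1.0, -0.0, 0.0, 136.595], [0.0, 0.001, -1.0, 262.098]] [-0.   0.4 -0.9] [ 0.12  0.54  1.35 -0.    1.25  0.12]
```

View pics/w10c.png

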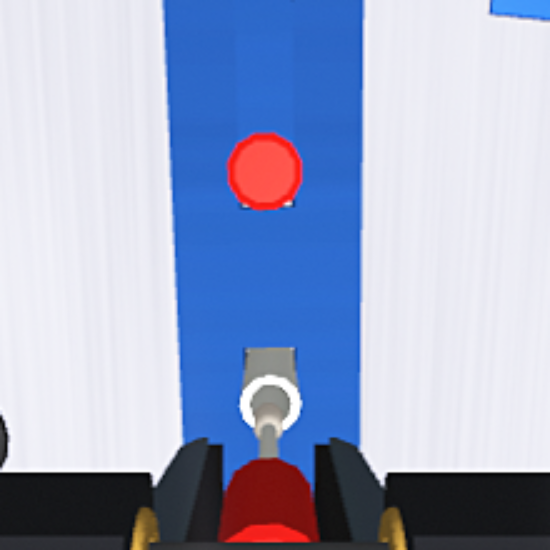

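Swab seated upright in tube 2 (stopper at (316,149)). The second bud (317,249) is over the tube 1 rim centre (318,242), so I'll nudge +0.5 mm in x and insert.

In the tool's units: 14 mm is 0.14, 3 mm is 0.03.

```bash
python3 drive.py '{"offsets":[[10,0,0.005,0.04,0,0,0],[10,0,0,0.08,0,0,0],[10,0,0,0.12,0,0,0],[10,0,0,0.14,0,0,0],[10,0,0,0.14,0,0,0],[10,0,0,0.08,0,0,0],[10,0,0,0.03,0,0,0],[10,0,0,0.03,0,0,0],[10,0,0,0.03,0,0,0],[10,0,0,0.03,0,0,0],[10,0,0,0.03,0,0,0],[10,0,0,0.03,0,0,0],[10,0,0,0.03,0,0,0],[10,0,0,0.03,0,0,0],[10,0,0,0.03,0,0,0],[10,0,0,0.01,0,0,0],[10,0,0,0.01,0,0,0],[10,0,0,0,0,0,0],[10,0,0,0,0,0,0]]}'
```

```text
clock: 18.33
tool_pos: [624.7, 136.8, 173.4]
orientation: [2.22, 2.221, 0.001]
contact_force: [-4.0, -4.8, 17.3]
grip_width: 19.4
grip_force: 30.0
```

In the tool's units: -38 mm is -0.38, -28 mm is -0.28.

```bash
python3 drive.py '{"offsets":[[60,0,0,0,0,0,0],[60,0,0,0,0,0,0],[60,0,0,0,0,0,0],[60,0,0,0,0,0,0],[60,0,0,-0.2,0,0,0],[60,0,0,-0.25,0,0,0],[60,0,0,-0.25,0,0,0],[60,-0.2,-0.02,-0.1,0,0,0],[60,-0.38,-0.02,0,0,0,0],[60,-0.38,-0.02,0,0,0,0],[60,-0.38,-0.02,0,0,0,0],[60,-0.38,-0.02,0,0,0,0],[60,-0.28,-0.02,0,0,0,0],[60,-0.147,-0.005,0,0,0,0],[60,0,0,0,0,0,0],[60,0,0,0,0,0,0],[60,0,0,0,0,0,0]]}'
```

```text
clock: 19.75
tool_pos: [612.0, -76.6, 252.1]
orientation: [-2.22, -2.222, -0.0]
contact_force: [0.9, -0.0, -0.4]
grip_width: 60.0
grip_force: 0.0
```

```bash
python3 drive.py '{"offsets":[[60,-0.01,0.002,0.15,0,0,0],[60,0,0,0.25,0,0,0],[60,0,0,0.25,0,0,0],[60,0,0,0.14,0,0,0],[60,0,0,0.05,0,0,0],[60,0,0,0,0,0,0],[10,0,0,0,0,0,0],[10,0,0,0,0,0,0],[10,0,0,0,0,0,0],[10,0,0,0,0,0,0],[10,0,0,0,0,0,0],[10,0,0,0,0,0,0],[10,0,0,0,0,0,0],[10,0,0,0,0,0,0]]}' 30;python3 drive.py '{"offsets":[[10,0,0,-0.1,0,0,0],[10,0,0,-0.2,0,0,0],[10,0,0,-0.3,0,0,0],[10,0,0,-0.35,0,0,0],[10,0,0,-0.3,0,0,0],[10,0,0,0,0,0,0],[10,0,0,0,0,0,0]]}'
```

```text
clock: 20.92
tool_pos: [612.2, -78.9, 168.4]
orientation: [2.221, 2.221, 0.0]
contact_force: [-0.4, 0.8, 3.1]
grip_width: 19.4
grip_force: 30.0
clock: 21.5
tool_pos: [612.7, -78.9, 295.6]
orientation: [2.219, 2.219, 0.003]
contact_force: [-1.1, -0.1, -1.3]
grip_width: 19.6
grip_force: 30.0
```

```bash
python3 drive.py '{"offsets":[[10,0.18,0.03,0,0,0,0],[10,0.33,0.03,0,0,0,0],[10,0.38,0.03,0,0,0,0],[10,0.34,0.03,0,0,0,0],[10,0.2,0.013,0,0,0,0],[10,0,0,0.16,0,0,0],[10,0,0,0.16,0,0,0],[10,0,0,0,0,0,0],[10,0,0,0,0,0,0],[10,0,0,0,0,0,0],[10,0,0,0,0,0,0]]}'; python3 look.py w11.png; python3 -c "
import cv2; cv2.imwrite('pics/w11c.png',cv2.resize(cv2.imread('pics/w11.png')[80:300,210:430],None,fx=2.5,fy=2.5))"
```

```text
clock: 22.42
tool_pos: [625.7, 63.9, 262.0]
orientation: [2.221, 2.221, 0.001]
contact_force: [-0.7, 0.3, -0.2]
grip_width: 19.2
grip_force: 30.0
[[0.0, 1.0, 0.001, 625.709], [1.0, -0.0, -0.0, 63.891], [-0.0, 0.001, -1.0, 262.015]] [-0.3  0.3 -0.7] [ 0.01  0.53  1.37 -0.    1.24  0.01]
```

View pics/w11c.png

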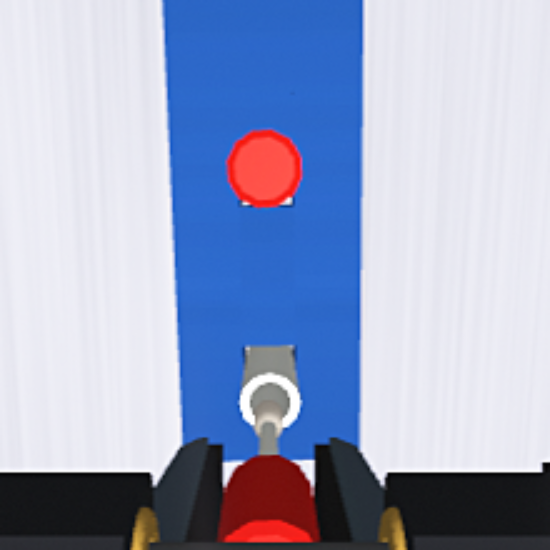

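The second stopper is seated at (316,147). The third bud (317,249) lies over the tube 0 rim centre (318,241), so I'll insert it the same way.

The rows are not in the units I measure in: shifts go in units of 100 mm and turns go in units of 0.1 rad. I convert before sending: 14 mm is 0.14, 12 mm is 0.12.

```bash
python3 drive.py '{"offsets":[[10,0.003,0.005,0.04,0,0,0],[10,0,0,0.08,0,0,0],[10,0,0,0.12,0,0,0],[10,0,0,0.14,0,0,0],[10,0,0,0.14,0,0,0],[10,0,0,0.08,0,0,0],[10,0,0,0.03,0,0,0],[10,0,0,0.03,0,0,0],[10,0,0,0.03,0,0,0],[10,0,0,0.03,0,0,0],[10,0,0,0.03,0,0,0],[10,0,0,0.03,0,0,0],[10,0,0,0.03,0,0,0],[10,0,0,0.03,0,0,0],[10,0,0,0.03,0,0,0],[10,0,0,0.01,0,0,0],[10,0,0,0.01,0,0,0],[10,0,0,0,0,0,0],[10,0,0,0,0,0,0]]}'
```

```text
clock: 24.05
tool_pos: [626.1, 64.2, 173.3]
orientation: [2.22, 2.221, 0.001]
contact_force: [-4.4, -6.0, 19.7]
grip_width: 19.9
grip_force: 30.0
```

In the tool's units: -40 mm is -0.4, -36.5 mm is -0.365.

```bash
python3 drive.py '{"offsets":[[60,0,0,0,0,0,0],[60,0,0,0,0,0,0],[60,0,0,0,0,0,0],[60,0,0,0,0,0,0],[91,0,0,-0.2,0,0,0],[91,0,0,-0.4,0,0,0],[91,0,0,-0.4,0,0,0],[91,0,0,-0.2,0,0,0],[91,-0.185,-0.365,0,0,0,0],[91,-0.185,-0.365,0,0,0,0],[91,-0.185,-0.365,0,0,0,0],[91,-0.185,-0.365,0,0,0,0],[91,0,0,0,0,0,0],[91,0,0,0,0,0,0],[91,0,0,0,0,0,0],[91,0,0,0,0,0,0],[91,0,0,0,0,0,0]]}'|head -3; python3 look.py w12.png
python3 - <<'E'
from h import *
sc,c1=shot("scene","sc2.png"); cv2.imwrite("pics/m2.png",np.vstack([cv2.resize(sc[170:290,220:450],None,fx=2.5,fy=2.5),np.pad(cv2.imread("pics/w12.png")[:280,:575],((0,0),(0,0),(0,0)))]))
E
```

```text
clock: 25.47
tool_pos: [480.9, -9.2, 292.1]
orientation: [2.22, 2.222, 0.0]
[[-0.001, 1.0, 0.0, 480.68], [1.0, 0.001, 0.0, -9.199], [0.0, 0.0, -1.0, 292.029]] [-0.4 -0.2  0.4] [-0.14  0.29  1.69  0.    1.16 -0.14]
```

View pics/m2.png

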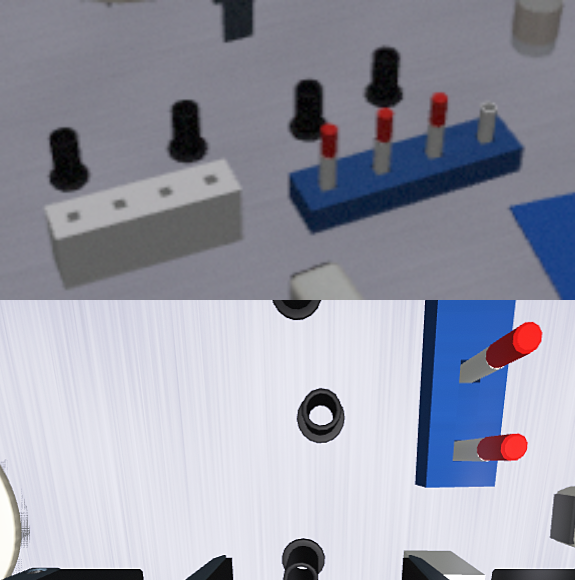

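Step 1 looks done: three red stoppers sit on tubes 0–2. In w12 the nearest sleeve is at (321,112), and another at (302,560−300). One sleeve has been knocked from about scene column 329 to 343.

```bash
cat >> h.py <<'E'
def sleeves(im,c,thr=75):  # dark blobs clear of the gripper and borders -> minEnclosingCircle centre, radius, point on z=6
    m=(im.max(2)<thr).astype(np.uint8); m[:,:150]=0; m[:,470:]=0; out=[]
    for k in cv2.findContours(m,cv2.RETR_EXTERNAL,cv2.CHAIN_APPROX_NONE)[0]:
        x,y,w,h=cv2.boundingRect(k)
        if 30<w<110 and 30<h<110 and y>0 and y+h<275:
            (u,v),r=cv2.minEnclosingCircle(k)
            i=np.zeros_like(m); cv2.drawContours(i,[k],-1,1,-1)
            out.append((round(u,1),round(v,1),round(r,1),(x,y,w,h),plane(c,(u,v),6).round(1).tolist()))
    return out
E
python3 - <<'E'
from h import *
np.set_printoptions(precision=1,suppress=True)
for f in ("w12.png","w4.png","w3.png","w1.png"):
    im,c=load(f); print(f,*sleeves(im,c),"nadir",project(c,c[2][:3,3]-[0,0,100]))
sc,c1=cv2.imread("pics/sc2.png"),shot("scene")[1]
for b in blobs(sc.max(2)<55,200):
    if 220<b[0]<440 and 170<b[1]<290: print(b[:2],b[6],plane(c1,b[:2],30))
E
```

```text
w12.png (321.5, 115.5, 26.9, (297, 89, 47, 54), [485.4, 100.6, 6.0]) nadir (np.float64(317.0742378820238), np.float64(156.2915351089148))
w4.png (206.0, 204.5, 30.7, (176, 179, 61, 49), [451.0, 214.9, 6.0]) nadir (np.float64(317.2100704517498), np.float64(156.0983637683941))
w3.png (198.0, 104.0, 36.1, (164, 78, 68, 56), [451.3, 222.6, 6.0]) nadir (np.float64(317.1519769403913), np.float64(156.18921329363238))
w1.png (220.8, 94.2, 34.8, (191, 65, 63, 60), [456.2, -56.7, 6.0]) nadir (np.float64(317.2524246701692), np.float64(156.28672796989764))
(np.float64(373.4), np.float64(201.3)) 247 [462.2 217.5  30. ]
(np.float64(342.8), np.float64(214.0)) 250 [483.8  98.7  30. ]
(np.float64(294.1), np.float64(222.9)) 267 [465.9 -61.1  30. ]
(np.float64(246.2), np.float64(234.0)) 278 [ 459.1 -216.7   30. ]
```

In the tool's units: 21 mm is 0.21, 20.5 mm is 0.205.

```bash
python3 drive.py '{"offsets":[[91,0.21,0.025,0,0,0,0],[91,0.205,0.02,0,0,0,0],[91,0,0,0,0,0,0],[91,0,0,0,0,0,0],[91,0,0,0,0,0,0],[91,0,0,0,0,0,0],[91,0,0,0,0,0,0]]}'|head -3; python3 look.py w13.png
python3 - <<'E'
from h import *
np.set_printoptions(precision=2,suppress=True)
i1,c1=load("w12.png"); i2,c2=load("w13.png")
print(sleeves(i2,c2))
def hole(im,u0,v0):  # edges: rim centre by inner dark/bright contours
    g=cv2.cvtColor(im,cv2.COLOR_BGR2GRAY); x,y=int(u0)-32,int(v0)-32; 
    return g[int(v0),x:x+64]
print(hole(i2,*sleeves(i2,c2)[0][:2]))
E
```

```text
clock: 26.2
tool_pos: [484.5, 31.5, 292.2]
orientation: [2.222, 2.221, -0.0]
[[0.0, 1.0, 0.0, 484.435], [1.0, -0.0, -0.0, 31.491], [-0.0, 0.0, -1.0, 292.225]] [ 0.7 -0.4  0.3] [-0.06  0.3   1.68 -0.    1.16 -0.06]
[(316.9, 156.2, 23.6, (295, 133, 45, 47), [484.1, 99.2, 6.0])]
[230 233 233 232 232 233 234 235 238 223 128  41  71  66  41  40  63  80
  64  15   0  78 207 241 234 232 231 230 230 232 236 234 231 230 232 232
 232 233 232 231 230 229 231 242 208  77   0  14  44  66  78  63  52  73
  90  58 132 225 236 229 227 227 229 231]
```

```bash
python3 - <<'E'
from h import *
i1,c1=load("w12.png"); o,v=ray(c1,(321,89)); t=(99.2+18-o[1])/v[1]; print("rim z",(o+v*t).round(1))
E
python3 drive.py '{"offsets":[[91,0.34,0,0,0,0,0],[91,0.337,-0.003,0,0,0,0],[91,0,0,0.3,0,0,0],[91,0,0,0.4,0,0,0],[91,0,0,0.4,0,0,0],[91,0,0,0.38,0,0,0],[91,0,0,0.22,0,0,0],[91,0,0,0.12,0,0,0],[91,0,0,0,0,0,0],[91,0,0,0,0,0,0],[25,0,0,0,0,0,0],[25,0,0,0,0,0,0],[25,0,0,0,0,0,0],[25,0,0,0,0,0,0],[25,0,0,0,0,0,0],[25,0,0,0,0,0,0],[25,0,0,0,0,0,0],[25,0,0,0,0,0,0]]}' 25
```

```text
rim z [484.2 117.2  58.5]
clock: 27.75
tool_pos: [484.1, 99.7, 110.3]
orientation: [2.221, 2.222, 0.0]
contact_force: [-0.4, 0.4, 0.9]
grip_width: 40.4
grip_force: 0.0
```

```bash
python3 drive.py '{"offsets":[[25,0,0,0,0,0,0],[25,0,0,0,0,0,0],[25,0,0,0,0,0,0]]}'; python3 drive.py '{"offsets":[[25,0,0,-0.1,0,0,0],[25,0,0,-0.25,0,0,0],[25,0,0,-0.38,0,0,0],[25,0,0,-0.38,0,0,0],[25,0,0,-0.25,0,0,0],[25,0,0,-0.09,0,0,0],[25,0.05,0.2,0,0,0,0],[25,0.09,0.35,0,0,0,0],[25,0.09,0.36,0,0,0,0],[25,0.09,0.3,0,0,0,0],[25,0.05,0.195,0,0,0,0],[25,0,0,0,0,0,0],[25,0,0,0,0,0,0],[25,0,0,0,0,0,0],[25,0,0,0,0,0,0]]}'; python3 look.py w14.png;python3 -c "
import cv2; cv2.imwrite('pics/w14c.png',cv2.imread('pics/w14.png')[60:400,120:520])"
```

```text
clock: 28.0
tool_pos: [484.1, 99.7, 110.2]
orientation: [-2.221, -2.222, -0.0]
contact_force: [0.3, 0.8, 0.7]
grip_width: 36.4
grip_force: 25.0
clock: 29.25
tool_pos: [623.5, 136.5, 255.1]
orientation: [-2.221, -2.221, 0.001]
contact_force: [-0.4, -0.2, 0.3]
grip_width: 36.4
grip_force: 25.0
[[-0.0, 1.0, -0.001, 623.625], [1.0, 0.0, -0.0, 136.471], [-0.0, -0.001, -1.0, 255.315]] [-0.2 -0.3 -0.4] [ 0.12  0.55  1.35 -0.    1.24  0.12]
```

View pics/w14c.png

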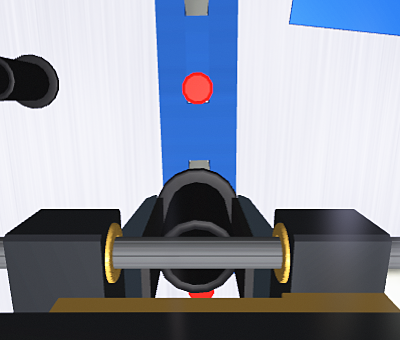

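The sleeve is held upright at about (320,250), above the tube 1 stopper, and the tube 2 stopper is at (317,148). Lowering it now.

In the tool's units: 5 mm is 0.05, 1.2 mm is 0.012.

```bash
python3 drive.py '{"offsets":[[25,0.005,0.012,0.05,0,0,0],[25,0,0,0.05,0,0,0],[25,0,0,0.05,0,0,0],[25,0,0,0.08,0,0,0],[25,0,0,0.08,0,0,0],[25,0,0,0.08,0,0,0],[25,0,0,0.08,0,0,0]]}'; python3 drive.py '{"offsets":[[25,0,0,0.1,0,0,0],[25,0,0,0.12,0,0,0],[25,0,0,0.12,0,0,0],[25,0,0,0.1,0,0,0],[25,0,0,0.07,0,0,0],[25,0,0,0.04,0,0,0],[25,0,0,0.02,0,0,0],[25,0,0,0.01,0,0,0],[25,0,0,0,0,0,0],[25,0,0,0,0,0,0]]}'
```

```text
clock: 29.88
tool_pos: [625.6, 137.2, 207.1]
orientation: [-2.221, -2.221, 0.001]
contact_force: [-0.0, 0.8, -0.6]
grip_width: 36.1
grip_force: 25.0
clock: 30.72
tool_pos: [626.1, 137.2, 150.7]
orientation: [2.221, 2.221, 0.001]
contact_force: [-0.5, 0.4, -0.1]
grip_width: 36.5
grip_force: 25.0
```

```bash
python3 drive.py '{"offsets":[[25,0,-0.012,0.01,0,0,0],[25,0,0,0.005,0,0,0],[25,0,0,0,0,0,0],[60,0,0,0,0,0,0],[60,0,0,0,0,0,0],[60,0,0,0,0,0,0],[60,0,0,0,0,0,0]]}'; python3 drive.py '{"offsets":[[91,0,0,-0.2,0,0,0],[91,0,0,-0.4,0,0,0],[91,0,0,-0.4,0,0,0],[91,0,0,-0.4,0,0,0],[91,0.02,-0.32,0,0,0,0],[91,0.02,-0.32,0,0,0,0],[91,0.02,-0.32,0,0,0,0],[91,0.02,-0.32,0,0,0,0],[91,0.03,-0.32,0,0,0,0],[91,0,0,0,0,0,0],[91,0,0,0,0,0,0],[91,0,0,0,0,0,0],[91,0,0,0,0,0,0],[91,0,0,0,0,0,0],[91,0,0,0,0,0,0]]}'|head -3; python3 look.py w15.png
python3 - <<'E'
from h import *
i2,c2=load("w15.png"); print(sleeves(i2,c2))
E
```

```text
clock: 31.3
tool_pos: [624.5, 137.2, 148.7]
orientation: [-2.221, -2.222, 0.0]
contact_force: [1.1, -0.6, 0.2]
grip_width: 59.2
grip_force: 0.0
clock: 32.55
tool_pos: [465.2, 148.1, 288.5]
orientation: [-2.221, -2.221, 0.0]
[[-0.0, 1.0, -0.0, 465.095], [1.0, 0.0, -0.0, 148.084], [-0.0, -0.0, -1.0, 288.518]] [-0.1  0.1  0. ] [ 0.19  0.31  1.68 -0.    1.16  0.19]
[(312.8, 153.7, 23.9, (290, 130, 46, 48), [460.4, 218.5, 6.0])]
```

In the tool's units: 40 mm is 0.4, 36 mm is 0.36.

```bash
python3 drive.py '{"offsets":[[91,0.35,-0.025,0,0,0,0],[91,0.35,-0.022,0,0,0,0],[91,0,0,0.3,0,0,0],[91,0,0,0.4,0,0,0],[91,0,0,0.4,0,0,0],[91,0,0,0.36,0,0,0],[91,0,0,0.22,0,0,0],[91,0,0,0.1,0,0,0],[91,0,0,0,0,0,0],[91,0,0,0,0,0,0],[25,0,0,0,0,0,0],[25,0,0,0,0,0,0],[25,0,0,0,0,0,0],[25,0,0,0,0,0,0],[25,0,0,0,0,0,0],[25,0,0,0,0,0,0],[25,0,0,0,0,0,0],[25,0,0,0,0,0,0],[25,0,0,0,0,0,0],[25,0,0,0,0,0,0]]}' 25
```

```text
clock: 34.27
tool_pos: [459.9, 218.2, 110.7]
orientation: [-2.221, -2.222, 0.0]
contact_force: [-1.0, -0.5, 0.4]
grip_width: 36.0
grip_force: 25.0
```

In the tool's units: -9 mm is -0.09, -2 mm is -0.02.

```bash
python3 drive.py '{"offsets":[[25,0,0,-0.1,0,0,0],[25,0,0,-0.25,0,0,0],[25,0,0,-0.38,0,0,0],[25,0,0,-0.38,0,0,0],[25,0,0,-0.25,0,0,0],[25,0,0,-0.09,0,0,0],[25,-0.016,0.2,0,0,0,0],[25,-0.02,0.35,0,0,0,0],[25,-0.02,0.38,0,0,0,0],[25,-0.02,0.35,0,0,0,0],[25,-0.02,0.24,0,0,0,0],[25,0,0.114,0,0,0,0],[25,0,0,0,0,0,0],[25,0,0,0,0,0,0],[25,0,0,0,0,0,0],[25,0,0,0,0,0,0]]}'
```

```text
clock: 35.6
tool_pos: [622.1, 208.8, 255.7]
orientation: [-2.22, -2.222, 0.001]
contact_force: [-0.3, 0.2, -0.3]
grip_width: 35.9
grip_force: 25.0
```

In the tool's units: 0.3 mm is 0.003, 8 mm is 0.08.

```bash
python3 drive.py '{"offsets":[[25,0,0.003,0.05,0,0,0],[25,0,0,0.05,0,0,0],[25,0,0,0.05,0,0,0],[25,0,0,0.08,0,0,0],[25,0,0,0.08,0,0,0],[25,0,0,0.08,0,0,0],[25,0,0,0.08,0,0,0]]}'; python3 drive.py '{"offsets":[[25,0,0,0.1,0,0,0],[25,0,0,0.12,0,0,0],[25,0,0,0.12,0,0,0],[25,0,0,0.1,0,0,0],[25,0,0,0.07,0,0,0],[25,0,0,0.04,0,0,0],[25,0,0,0.02,0,0,0],[25,0,0,0.01,0,0,0],[25,0,0,0,0,0,0],[25,0,0,0,0,0,0]]}'
```

```text
clock: 36.18
tool_pos: [623.4, 208.6, 207.6]
orientation: [-2.221, -2.222, 0.001]
contact_force: [-1.2, 0.5, -1.5]
grip_width: 35.8
grip_force: 25.0
clock: 37.02
tool_pos: [623.8, 208.7, 151.2]
orientation: [2.221, 2.221, 0.001]
contact_force: [-0.3, -0.1, 0.4]
grip_width: 35.9
grip_force: 25.0
```

In the tool's units: 1 mm is 0.01, 0.5 mm is 0.005.

```bash
python3 drive.py '{"offsets":[[25,0,-0.004,0.01,0,0,0],[25,0,0,0.005,0,0,0],[25,0,0,0,0,0,0],[60,0,0,0,0,0,0],[60,0,0,0,0,0,0],[60,0,0,0,0,0,0],[60,0,0,0,0,0,0]]}'; python3 drive.py '{"offsets":[[91,0,0,-0.2,0,0,0],[91,0,0,-0.4,0,0,0],[91,0,0,-0.4,0,0,0],[91,0,0,-0.4,0,0,0],[91,-0.338,-0.159,0,0,0,0],[91,-0.338,-0.159,0,0,0,0],[91,-0.338,-0.159,0,0,0,0],[91,-0.338,-0.159,0,0,0,0],[91,-0.338,-0.159,0,0,0,0],[91,-0.338,-0.159,0,0,0,0],[91,-0.338,-0.159,0,0,0,0],[91,-0.338,-0.159,0,0,0,0],[91,-0.338,-0.159,0,0,0,0],[91,-0.338,-0.159,0,0,0,0],[91,0,0,0,0,0,0],[91,0,0,0,0,0,0],[91,0,0,0,0,0,0],[91,0,0,0,0,0,0],[91,0,0,0,0,0,0],[91,0,0,0,0,0,0]]}'|head -3; python3 look.py w16.png
python3 - <<'E'
from h import *
i2,c2=load("w16.png"); print(sleeves(i2,c2))
E
```

```text
clock: 37.6
tool_pos: [623.1, 208.6, 149.2]
orientation: [-2.221, -2.222, -0.0]
contact_force: [1.2, -0.3, 0.2]
grip_width: 58.7
grip_force: 0.0
clock: 39.27
tool_pos: [464.6, -128.6, 289.2]
orientation: [-2.219, -2.223, 0.0]
[[-0.002, 1.0, -0.0, 464.54], [1.0, 0.002, 0.0, -128.71], [0.0, -0.0, -1.0, 289.151]] [-0.  -0.1  0.4] [-0.39  0.3   1.69  0.    1.15 -0.4 ]
[(316.5, 155.6, 23.8, (294, 132, 46, 48), [463.7, -60.2, 6.0])]
```

Sleeve C is at (463.7, −60.2). Grasp: dx +68.3, dy −0.8, dz 179.

```bash
python3 drive.py '{"offsets":[[91,0.34,-0.004,0,0,0,0],[91,0.343,-0.004,0,0,0,0],[91,0,0,0.3,0,0,0],[91,0,0,0.4,0,0,0],[91,0,0,0.4,0,0,0],[91,0,0,0.36,0,0,0],[91,0,0,0.22,0,0,0],[91,0,0,0.11,0,0,0],[91,0,0,0,0,0,0],[91,0,0,0,0,0,0],[25,0,0,0,0,0,0],[25,0,0,0,0,0,0],[25,0,0,0,0,0,0],[25,0,0,0,0,0,0],[25,0,0,0,0,0,0],[25,0,0,0,0,0,0],[25,0,0,0,0,0,0],[25,0,0,0,0,0,0],[25,0,0,0,0,0,0],[25,0,0,0,0,0,0]]}' 25
```

```text
clock: 40.98
tool_pos: [463.5, -61.1, 110.2]
orientation: [2.221, 2.222, 0.0]
contact_force: [0.3, -0.8, 0.5]
grip_width: 36.5
grip_force: 25.0
```

```bash
python3 drive.py '{"offsets":[[25,0,0,-0.1,0,0,0],[25,0,0,-0.25,0,0,0],[25,0,0,-0.38,0,0,0],[25,0,0,-0.38,0,0,0],[25,0,0,-0.25,0,0,0],[25,0,0,-0.09,0,0,0],[25,0.1,0.13,0,0,0,0],[25,0.2,0.26,0,0,0,0],[25,0.25,0.32,0,0,0,0],[25,0.25,0.32,0,0,0,0],[25,0.22,0.29,0,0,0,0],[25,0.15,0.2,0,0,0,0],[25,0.08,0.105,0,0,0,0],[25,0,0,0,0,0,0],[25,0,0,0,0,0,0],[25,0,0,0,0,0,0],[25,0,0,0,0,0,0]]}'
```

```text
clock: 42.4
tool_pos: [625.1, 63.2, 254.9]
orientation: [-2.221, -2.221, 0.001]
contact_force: [0.9, -0.3, 0.2]
grip_width: 36.1
grip_force: 25.0
```

In the tool's units: 8 mm is 0.08, 5 mm is 0.05.

```bash
python3 drive.py '{"offsets":[[25,0.005,0.003,0.05,0,0,0],[25,0,0,0.05,0,0,0],[25,0,0,0.05,0,0,0],[25,0,0,0.08,0,0,0],[25,0,0,0.08,0,0,0],[25,0,0,0.08,0,0,0],[25,0,0,0.08,0,0,0]]}'; python3 drive.py '{"offsets":[[25,0,0,0.1,0,0,0],[25,0,0,0.12,0,0,0],[25,0,0,0.12,0,0,0],[25,0,0,0.1,0,0,0],[25,0,0,0.07,0,0,0],[25,0,0,0.04,0,0,0],[25,0,0,0.02,0,0,0],[25,0,0,0.01,0,0,0],[25,0,0,0,0,0,0],[25,0,0,0,0,0,0]]}'
```

```text
clock: 42.98
tool_pos: [626.0, 64.4, 207.1]
orientation: [-2.221, -2.221, 0.001]
contact_force: [-0.1, 1.0, -1.2]
grip_width: 36.5
grip_force: 25.0
clock: 43.82
tool_pos: [626.5, 64.4, 150.7]
orientation: [2.221, 2.221, 0.001]
contact_force: [-0.4, -0.3, -1.9]
grip_width: 36.9
grip_force: 25.0
```

Lower, release, rise, back off toward −y, and check.

```bash
python3 drive.py '{"offsets":[[25,0,-0.004,0.01,0,0,0],[25,0,0,0.005,0,0,0],[25,0,0,0,0,0,0],[60,0,0,0,0,0,0],[60,0,0,0,0,0,0],[60,0,0,0,0,0,0],[60,0,0,0,0,0,0]]}'; python3 drive.py '{"offsets":[[91,0,0,-0.2,0,0,0],[91,0,0,-0.4,0,0,0],[91,0,0,-0.4,0,0,0],[91,0,0,-0.4,0,0,0],[91,-0.1,0,0,0,0,0],[91,-0.1,0,0,0,0,0],[91,0,0,0,0,0,0],[91,0,0,0,0,0,0],[91,0,0,0,0,0,0],[91,0,0,0,0,0,0],[91,0,0,0,0,0,0]]}'; python3 look.py w17.png
python3 - <<'E'
from h import *
im,c=load("w17.png"); sd,cs=shot("side"); sc,cc=shot("scene")
for r in stoppers(im): print(r,plane(c,r[:2],130).round(1))
a=im[:290,150:450]; b=cv2.resize(sd[200:345,190:340],(300,290)); d=cv2.resize(sc[170:270,320:440],(348,290))
cv2.imwrite("pics/m3.png",np.vstack([np.hstack([a,b]),np.hstack([d,np.zeros((290,252,3),np.uint8)])]))
E
```

```text
clock: 44.4
tool_pos: [625.8, 64.4, 148.7]
orientation: [2.221, 2.222, 0.0]
contact_force: [-0.1, -0.2, 0.5]
grip_width: 59.0
grip_force: 0.0
clock: 45.32
tool_pos: [625.6, 44.7, 287.9]
orientation: [-2.22, -2.221, 0.001]
contact_force: [0.5, 0.3, 0.1]
grip_width: 90.9
grip_force: 0.0
[[-0.001, 1.0, -0.001, 625.681], [1.0, 0.001, 0.0, 44.719], [0.0, -0.001, -1.0, 288.104]] [ 0.  -0.  -0.3] [-0.02  0.5   1.34  0.    1.3  -0.02]
(318.0, 219.5, 24.6, 25.1) [626.   65.9 130. ]
(316.3, 120.5, 26.8, 28.7) [624.7 136.9 130. ]
(314.2, 5.3, 28.9, 32.5) [623.4 207.9 130. ]
```

View pics/m3.png

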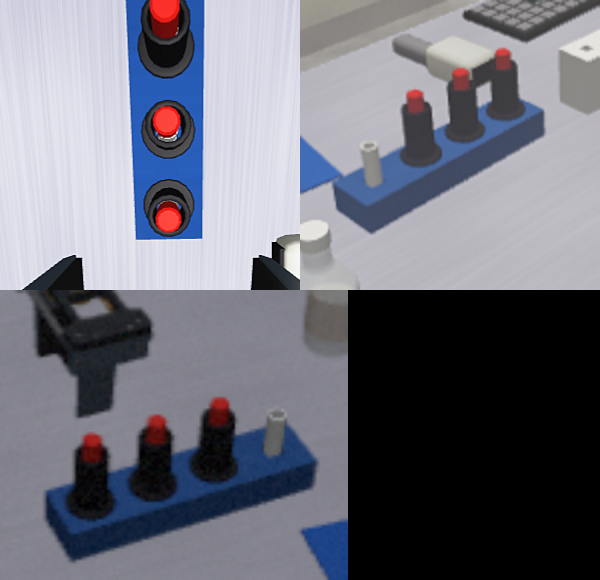

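All three sleeves stand upright on the rack, around stoppers seated at (318,219), (316,120) and (314,5). The gripper is clear of everything.

```bash
python3 -c "
from workcell import env
print(env.sign_off())"
```

```text
the job is handed in; nothing more can be done
None
```

The job is handed in: all three swabs present are pushed fully down in tubes 0–2, each with a sleeve resting on the rack, and the bottle, glove box and scanner were not touched; sign-off returned no verdict.

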